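# Lay the washed feeding tools out to dry on the shelf

### The job

Lay the washed feeding tools out to dry. First take the flat wooden spatula out of the drip tray and balance it by its middle, level, across the top of the bottle warmer's domed lid, in line with the tray's long sides (blade either way). Then lay the bottle brush and the spoon flat in the tray, side by side along its length without touching each other, both heads at the end with the pouring lip; set things down rather than drop them, and leave the bottles, funnel and teat case where they stand.

Things in the scene. Friction and masses are not known exactly. Their poses are not given: they have to be found in the camera images.
- tray: Shallow stainless steel drip tray, fixed, any yaw. 240 mm long (its x) by 150 mm (its y), floor 4 mm thick, walls 5 mm thick with tops 18 mm above the shelf. Origin: centre of the underside. The +x end has a 50 mm gap in the middle of its wall with a pouring lip sticking out 30 mm; the other walls are whole. Two tools fit side by side, about 34 mm either side of the middle line.
- spatula: Flat wooden spatula, 170 mm long, about 50 g (varies), starting slantwise (up to 25 degrees) on the tray floor. Handle 20 mm wide, 8 thick, x = -85 to 25 mm; blade 34 mm wide, 6 thick, x = 25 to 85 mm; flat underside. Origin: its balance point, mid-length, on the underside (in the handle); x runs to the blade end, z up.
- brush: Grey plastic bottle brush, 180 mm long, lying level on its head and end block; any yaw. Origin: middle of its length, on the underside; x runs along it to the head, z up. Mass about 60 g (varies). Head 28 mm thick, x = 34 to 90 mm; straight handle 12 mm wide, 8 to 20 mm above the underside, x = -76 to 34 mm; end block 24 mm wide, 28 high, x = -90 to -76 mm.
- brush_head (a point): Point in the brush's head, x = 88 mm from the brush's origin, 14 mm above its underside.
- brush_tail (a point): Point in the brush's handle end, x = -88 mm from the brush's origin, 14 mm above its underside.
- spoon: Long-handled steel spoon, 180 mm long, lying level on its bowl and the turned-down handle end; any yaw. Origin: middle of its length, on the underside; x runs along it to the head, z up. Mass about 70 g (varies). Deep round bowl 42 mm wide, 18 high, x = 48 to 90 mm; straight handle 12 mm wide, 9 to 17 mm above the underside, x = -84 to 48 mm; turned-down end 24 mm wide, 17 high.
- spoon_head (a point): Point at the far rim of the spoon's bowl, x = 88 mm from the spoon's origin, 13 mm above its underside.
- spoon_tail (a point): Point in the spoon's handle end, x = -88 mm from the spoon's origin, 13 mm above its underside.
- warmer: Bottle warmer, fixed: upright grey cylinder 124 mm in diameter with a white domed lid, 128 mm high in all; a small black knob sticks out 18 mm at its -x side, 40 mm up. Origin: centre of the underside, z up, any yaw.
- lid_top (a point): Highest point of the warmer's domed lid, 128 mm above the shelf. The dome is nearly flat within 10 mm of this point, 0.8 mm lower at 21 mm, 3.5 mm lower at 34 mm, 8.5 mm lower at 46 mm and 24 mm lower at its edge (62 mm).
- bottle_a: Bystander: upright glass baby bottle, 60 mm in diameter, 150 mm high. Origin: centre of the underside.
- bottle_b: Bystander: upright glass baby bottle, 60 mm in diameter, 150 mm high. Origin: centre of the underside.
- funnel: Bystander: steel funnel standing mouth down, 70 mm in diameter, 95 mm high. Origin: centre of the underside.
- case: Bystander: blue teat case, 112 mm (its x) by 62 mm by 45 mm high. Origin: centre of the underside.
Things that resemble listed ones, but are neither listed nor needed, are in the scene too. Of the things that look like the spatula, the middle-sized one is meant. Of the things that look like the warmer, take the one that is farthest from the robot's base at the start.

How it is judged:
By the outcome, as a careful person would: the job done as asked, in the order asked, and still so for the second after the job is handed in, with the robot touching nothing.
It also fails if it takes over 72 s, if anything falls off the work surface, if the arm or the gripper's body presses on something with over 40 N, if the wrist force passes 120 N, or if a joint passes its speed limit or range.

### The arm

A 6-joint arm with a two-finger parallel gripper is mounted at the origin on the work surface. World frame = base frame: x ahead of the robot, y to its left, z up, the work surface at z = 0. Lengths are in m, angles in degrees, forces in N, time in s.
With the tool pointing down it reaches from about 0.25 to 0.725 m from the base axis. Payload 9.7 kg.
Tool frame: the origin (TCP) lies at the very end of the fingers, on their centre line; the grasp point (between the pads) lies 19 mm behind it; z points along the fingers, y is the line along which they close (so a half turn about z gives the same grasp; the last joint's range is limited). The gripper opens to 85 mm and grips with 20 to 120 N. Pads are 22 mm wide; open, the fingers measure 114 mm over their backs; the gripper's body (76 mm by 85 mm) begins 54 mm behind the grasp point. The pads swing forward as they close: fully open they stand 13 mm farther back than shut.
Start: joints at [75.459, 4.979, 10.078, 95.1, 0, 90], TCP at [0.138, 0.532, 0.231] pointing down, gripper open.
Joint ranges: [-179.16, 179.16], [-48.56, 103.87], [-65.8, 70.77], [-126.05, 130.52], [-82.76, 87.17], [-180, 180]. Speed limits (degrees/s): [127.2, 127.2, 147.25, 180, 180, 180].

### API

Orientations are given as [roll, pitch, yaw] about the fixed x, y, z axes, in that order (R = Rz(yaw) Ry(pitch) Rx(roll)).
In Python, from workcell import telemetry, optics, workorder gives the robot as it stands.
- The arm moves only by the shell command python3 -m handwheel 'ROWS' [FORCE]. ROWS is JSON, a list of rows, each an object of numbers: "tx", "ty", "tz": the shift along the tool's x, y, z in m; "ax", "ay", "az": the turn, a rotation vector about the tool's x, y, z in degrees; "jaw": the gripper command: -1 is shut, 1 is fully open, values between are in proportion. A call has exactly 10 rows; each row shifts and turns the commanded pose from where the row before left it, along the tool's axes as they then stand; what a row does not reach is not made up. A row lasts 1/8 s, in which the tool goes at most 62.5 mm and 10.7 degrees, less where a joint would pass 70% of its speed; a pose out of reach is approached as far as the arm can. A call is refused whole if a number of a shift passes 0.0625 or a number of a turn 10.7, either way. A call with a gripper value outside its range is refused whole. The fingers move at their own pace and stop on an object; FORCE is the grip in N (left out, the last holds). Time passes only in rows, so rows that do not move let the fingers close, or fill a call up. It gives the time, the measured TCP pose, the force, the opening and the grip force at its end, in the units of the state.
- telemetry.get_obs(): the state, without advancing time (a new reading comes with each control period).
- optics.camera(name): name is "side" or "top"; returns a dict with "color" (420x560x3 uint8, red, green, blue), "K" (3x3 intrinsics, pixels), "extrinsics" (4x4, takes a point from camera to world coordinates). Camera axes: x right, y down, z forward; pixel columns grow to the right and rows downward; lengths in m; the calibration is good to about 2 mm. A picture is of the moment at which its call begins. There is no depth.
- workorder.job_done(): hands the job in; it is judged then, once.
The state is a dict: "time": time; "q": joint angles; "qd": joint speeds; "joint_efforts": joint torques, N m; "ee_pos": TCP position; "tcp_rot": TCP orientation; "wrist_force": force on the tool from outside, world axes, zero at the start; "torque": the same for the moment, N m; "opening": finger opening in m; "grasp_force": force on a finger pad.
Only numpy, scipy, OpenCV 4.12 (cv2) and the standard library are available. Lean on these libraries where they do the work, as an engineer would, in place of code of your own. Each camera call takes 0.05 s, during which the arm holds its last target. There are 200 camera calls.

## Working session

There is one attempt and no reset: what is moved stays moved. The work goes in short steps, Python scripts to look and compute and a shell command to move; the robot and the scene stay as the last step left them, time stands still between calls to the robot, and variables do not carry over. Pictures are saved under pics/ and viewed, at most 10 in all, crops included, and the job is handed in when it is done.

```bash
mkdir -p pics
cat > h.py <<'E'
import numpy as np, cv2
from workcell import telemetry, optics
def grab(n):
    c=optics.camera(n); return cv2.cvtColor(np.asarray(c["color"]),cv2.COLOR_RGB2BGR),np.array(c["K"]),np.array(c["extrinsics"])
def ray(K,E,u,v):
    d=E[:3,:3]@np.linalg.solve(K,[u,v,1.]); return E[:3,3],d
def onz(K,E,u,v,z):
    o,d=ray(K,E,u,v); return o+d*(z-o[2])/d[2]
def proj(K,E,p):
    q=K@(E[:3,:3].T@(np.array(p)-E[:3,3])); return q[:2]/q[2]
E
python3 - <<'E'
from h import *
for n in("top","side"):
    im,K,E=grab(n); cv2.imwrite(f"pics/{n}0.png",cv2.resize(im,(800,600))); cv2.imwrite(f"{n}_raw.png",im); np.savez(n+".npz",K=K,E=E)
    print(n,K.round(1).tolist(),E.round(3).tolist())
s=telemetry.get_obs(); print(s)
E
```

```text
top [[465.7, 0.0, 278.4], [0.0, 465.7, 210.6], [0.0, 0.0, 1.0]] [[-0.025, -0.989, 0.148, 0.275], [-1.0, 0.024, -0.011, -0.023], [0.007, -0.148, -0.989, 1.36], [0.0, 0.0, 0.0, 1.0]]
side [[386.0, 0.0, 279.4], [0.0, 386.0, 211.2], [0.0, 0.0, 1.0]] [[0.825, -0.425, 0.371, -0.011], [-0.564, -0.617, 0.548, -0.725], [-0.004, -0.662, -0.749, 1.065], [0.0, 0.0, 0.0, 1.0]]
{'time': 0.1, 'q': array([ 7.54587422e+01,  5.00956476e+00,  1.00384011e+01,  9.51001260e+01,
       -1.33351620e-03,  9.00000158e+01]), 'qd': array([ 0.08427793, -0.07528602,  0.18273329,  0.06520203,  0.04318606,
       -0.02749   ]), 'joint_efforts': array([ 4.69370589e-04, -5.21561909e+01,  4.65650833e+01,  1.59482349e-02,
       -4.91190747e-06, -1.08535875e-05]), 'ee_pos': array([0.13804569, 0.53217542, 0.23063315]), 'tcp_rot': array([-1.79928710e+02,  1.33353486e-03,  1.65458728e+02]), 'wrist_force': array([-1.0274542 , -0.243884  ,  0.13167241]), 'torque': array([-0.00267136, -0.03765042, -0.01790183]), 'grasp_force': 0.0, 'opening': 0.08539527235499439}
```

View pics/top0.png

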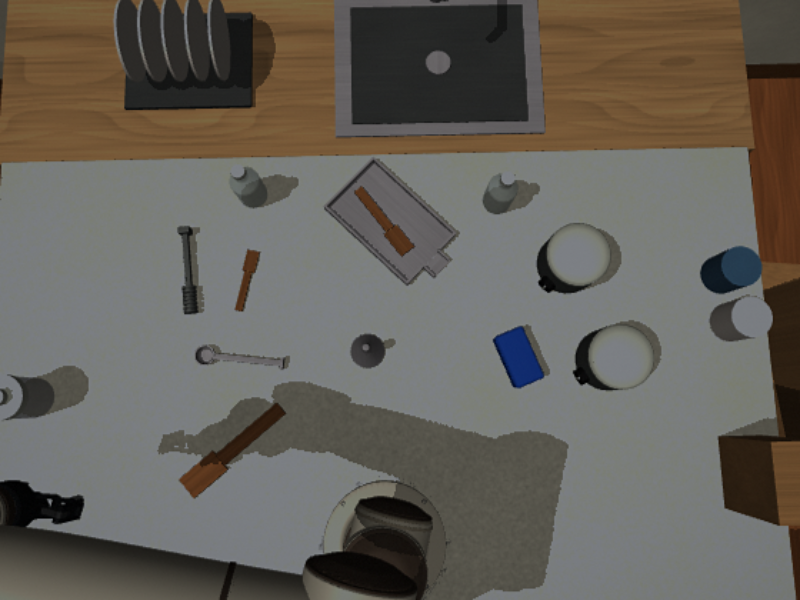

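View pics/side0.png

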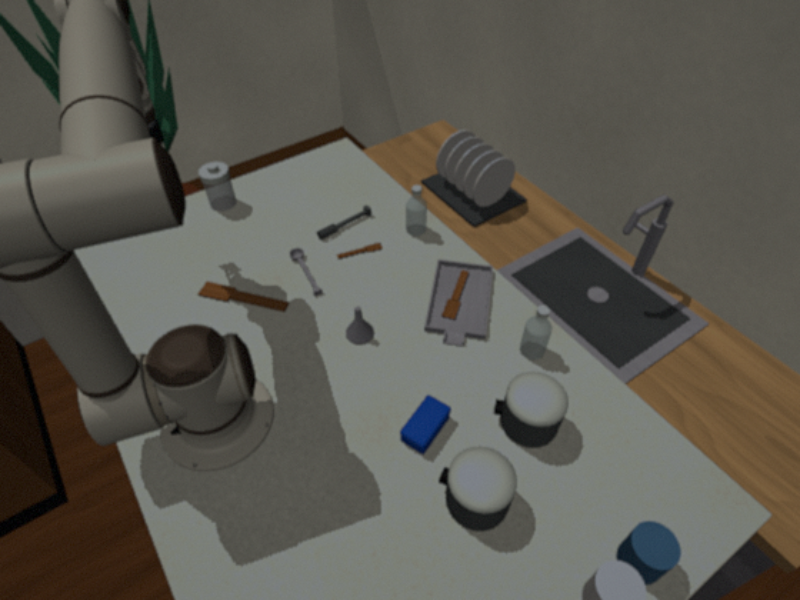

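The top view shows the tray at (392,220) with the medium spatula in it, the brush at (188,270) head down, and the spoon at (243,357) head left. The warmers are at (578,255), which is the far one, and (620,357); the funnel is at (368,350). Measuring now.

```bash
cat > m.py <<'E'
from h import *
im=cv2.imread("top_raw.png"); d=np.load("top.npz"); K,E=d["K"],d["E"]
hsv=cv2.cvtColor(im,cv2.COLOR_BGR2HSV); s=.7
def roi(x0,y0,x1,y1):
    m=np.zeros(im.shape[:2],np.uint8); m[int(y0*s):int(y1*s),int(x0*s):int(x1*s)]=255; return m
def big(m):
    c=cv2.findContours(m,cv2.RETR_EXTERNAL,cv2.CHAIN_APPROX_NONE)[0]; return max(c,key=cv2.contourArea)
def W(c,z): return np.array([onz(K,E,u,v,z)[:2] for u,v in c.reshape(-1,2)])*1000
def rect(n,m,z):
    w=W(big(m),z).astype(np.float32); r=cv2.minAreaRect(w); b=cv2.boxPoints(r)
    print(n,"c",np.round(r[0],1),"size",np.round(r[1],1),"ang",round(r[2],1)); print("   corners",b.round(0).tolist()); return w
org=((hsv[...,0]<20)&(hsv[...,1]>120)).astype(np.uint8)*255
rect("spat",org&roi(345,170,425,265),.011)
rect("small",org&roi(225,240,270,320),.008)
blue=((hsv[...,0]>100)&(hsv[...,0]<130)&(hsv[...,1]>150)).astype(np.uint8)*255
rect("case",blue&roi(480,310,560,400),.04)
g=hsv[...,2]
for n,r in dict(brush=(165,215,215,325),spoon=(185,335,300,380),tray=(315,150,470,290)).items():
    R=roi(*r); bg=np.median(g[R>0]); print(n,"bg",bg, np.percentile(g[R>0],[2,10,25,75]), im[R>0].mean(0).round())
a=im[int(150*s):int(290*s),int(315*s):int(470*s)]
b=im[int(210*s):int(400*s),int(170*s):int(310*s)]
cv2.imwrite("pics/crop.png",np.hstack([cv2.resize(a,(400,361),interpolation=2),cv2.resize(b,(266,361),interpolation=2)]))
wh=((g>130)&(hsv[...,1]<60)).astype(np.uint8)*255
for n,r in dict(w1=(525,215,620,300),w2=(570,315,665,395)).items():
    x=im[roi(*r)>0]; R=np.array(r)*s; print(n, im[int((r[1]+r[3])/2*s),int((r[0]+r[2])/2*s)], im[int(R[1])+1,int(R[0])+1])
E
python3 m.py
```

```text
spat c [649.7  -9.9] size [168.6  32.8] ang 36.5
   corners [[572.0, -47.0], [592.0, -73.0], [727.0, 27.0], [708.0, 53.0]]
small c [528.3 273.9] size [ 24.6 127.1] ang 76.7
   corners [[464.0, 277.0], [587.0, 247.0], [593.0, 271.0], [469.0, 301.0]]
case c [ 354.5 -273. ] size [109.3  64.9] ang 21.1
   corners [[292.0, -262.0], [315.0, -323.0], [417.0, -284.0], [394.0, -223.0]]
brush bg 127.0 [ 20.  57.  90. 128.] [107. 109. 107.]
spoon bg 127.0 [ 54.  98. 126. 129.] [119. 119. 117.]
tray bg 127.0 [ 56.  87. 101. 128.] [106. 109. 111.]
w1 [132 127 124] [124 127 124]
w2 [131 127 124] [134 129 125]
```

View pics/crop.png

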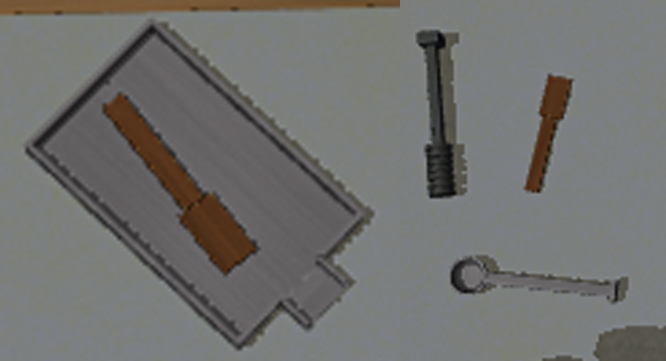

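Zoomed: the tray corners are clear, the spatula's blade points toward the lip, and the brush (head down) and spoon (head left) have crisp outlines.

```bash
cat > m2.py <<'E'
from m import *
print("-----")
def c1(x,y): return ((x/400*155)+315)*s,((y/361*140)+150)*s
def c2(x,y): return (170+(x-400)/1.9)*s,(210+y/1.9)*s
P=np.array([onz(K,E,*c1(*p),.018)[:2] for p in [(155,20),(27,150),(240,348),(372,213)]])*1000
print("tray",P.round(0).tolist(),"c",P.mean(0).round(1),"sides",np.linalg.norm(np.diff(P,axis=0,append=P[:1]),axis=1).round(0))
v=(P[2]+P[3]-P[0]-P[1]);print("yaw",np.degrees(np.arctan2(v[1],v[0])), [np.degrees(np.arctan2(*(P[b]-P[a])[::-1])) for a,b in((1,2),(0,3))])
m=((g<72).astype(np.uint8)*255)&roi(170,215,212,325)
w=rect("brush",m,.02)
m=((np.abs(g.astype(int)-127)>14).astype(np.uint8)*255)&roi(188,335,296,380)
rect("spoon",m,.015)
for n,h,t,zh,zt in(("brush",(441,195),(430,32),.02,.025),("spoon",(450,274),(626,290),.016,.016)):
    a=onz(K,E,*c2(*h),zh)*1000;b=onz(K,E,*c2(*t),zt)*1000
    print(n,"head",a.round(0)[:2],"tail",b.round(0)[:2],"mid",((a+b)/2).round(0)[:2],"len",np.linalg.norm((a-b)[:2]).round(0),"yaw",np.degrees(np.arctan2(a[1]-b[1],a[0]-b[0])).round(1))
f=1;gray=cv2.cvtColor(im,cv2.COLOR_BGR2GRAY);gray=cv2.resize(gray,None,fx=4,fy=4,interpolation=cv2.INTER_CUBIC)
x0,y0=515,205
cr=gray[int(y0*2.8):int(400*2.8),int(x0*2.8):int(670*2.8)]
cc=cv2.HoughCircles(cr,cv2.HOUGH_GRADIENT_ALT,1,100,param1=60,param2=.6,minRadius=75,maxRadius=110)
for x,y,r in cc[0]:
    u,v=((x+x0*2.8)/4,(y+y0*2.8)/4); p=onz(K,E,u,v,.104)*1000;q=onz(K,E,u+r/4,v,.104)*1000
    print("warmer",p.round(1)[:2],"r",abs(q-p).max().round(1),"dist",np.hypot(*p[:2]).round(0))
for n,t in(("a",(500,178)),("b",(238,172)),("fun",(367,348))):
    print(n,(onz(K,E,t[0]*s,t[1]*s,.15 if n!="fun" else .095)*1000).round(0))
E
python3 m2.py | sed -n '/-----/,$p'
```

```text
-----
tray [[782.0, 2.0], [675.0, 107.0], [508.0, -60.0], [616.0, -169.0]] c [645.1 -29.9] sides [150. 236. 153. 238.]
yaw -134.48793267225312 [np.float64(-134.81934716155487), np.float64(-134.15988788428075)]
brush c [551.4 390.7] size [183.1  29.6] ang 5.3
   corners [[459.0, 397.0], [462.0, 368.0], [644.0, 384.0], [641.0, 414.0]]
spoon c [371.4 279.4] size [190.7  41. ] ang 85.2
   corners [[343.0, 186.0], [384.0, 183.0], [400.0, 373.0], [359.0, 376.0]]
brush head [462. 380.] tail [639. 394.] mid [550. 387.] len 178.0 yaw -175.5
spoon head [377. 370.] tail [356. 184.] mid [367. 277.] len 188.0 yaw 83.4
warmer [ 542.8 -388.1] r 62.1 dist 667.0
warmer [ 345.3 -457. ] r 61.3 dist 573.0
warmer [ 542.8 -388.1] r 54.5 dist 667.0
warmer [ 345.3 -457. ] r 54.3 dist 573.0
a [ 687. -236.  150.]
b [710. 259. 150.]
fun [375.  23.  95.]
```

```bash
cat > t.py <<'E'
import sys,numpy as np
from scipy.spatial.transform import Rotation as R
from workcell import telemetry
s=telemetry.get_obs(); x,y,z,yaw=map(float,sys.argv[1:])
r=R.from_euler("xyz",s["tcp_rot"],degrees=True)
d=np.array([x,y,z])/1000-s["ee_pos"]
t=r.inv().apply(d); g=R.from_euler("xyz",[180,0,yaw],degrees=True)
def rv(g): return (r.inv()*g).as_rotvec(degrees=True)
print("t",s["time"],"pos",(s["ee_pos"]*1000).round(1),"rot",s["tcp_rot"].round(2),"q",s["q"].round(1),"open",s["opening"].round(4))
print("shift mm tool",(t*1000).round(1),"dist",np.linalg.norm(d)*1000//1,"turn",rv(g).round(1))
# shift as seen after turning first
print("shift after turn",(g.inv().apply(d)*1000).round(1))
E
python3 t.py 650 -10 120 216.5
```

```text
Traceback (most recent call last):
  File "t.py", line 9, in <module>
    print("t",s["time"],"pos",(s["ee_pos"]*1000).round(1),"rot",s["tcp_rot"].round(2),"q",s["q"].round(1),"open",s["opening"].round(4))
                                                                                                                 ^^^^^^^^^^^^^^^^^^
AttributeError: 'float' object has no attribute 'round'
```

```bash
sed -i 's/s\["opening"\].round(4)/round(s["opening"],4)/' t.py
python3 t.py 650 -10 120 216.5
```

```text
t 0.1 pos [138.  532.2 230.6] rot [-179.93    0.    165.46] q [75.5  5.  10.  95.1 -0.  90. ] open 0.0854
shift mm tool [-631.7 -396.1  111.1] dist 753.0 turn [ -0.1  -0.  -51. ]
shift after turn [ -89.  -740.4  110.6]
```

```bash
python3 -m handwheel '[{"tx":-0.048,"ty":-0.03,"jaw":1},{"tx":-0.048,"ty":-0.03,"jaw":1},{"tx":-0.048,"ty":-0.03,"jaw":0.2},{"tx":-0.048,"ty":-0.03,"jaw":0.2},{"tx":-0.048,"ty":-0.03,"jaw":0.2},{"tx":-0.048,"ty":-0.03,"jaw":0.2},{"tx":-0.048,"ty":-0.03,"jaw":0.2},{"tx":-0.048,"ty":-0.03,"jaw":0.2},{"tx":-0.048,"ty":-0.03,"jaw":0.2},{"tx":-0.048,"ty":-0.03,"jaw":0.2}]' 40; python3 t.py 650 -10 120 216.5
```

```text
t 0.1 pos [138.  532.2 230.6] rot [-179.93    0.    165.46] q [75.5  5.  10.  95.1 -0.  90. ] open 0.0854
shift mm tool [-631.7 -396.1  111.1] dist 753.0 turn [ -0.1  -0.  -51. ]
shift after turn [ -89.  -740.4  110.6]$[0]: bad value
```

```bash
python3 -m handwheel '[{"tx":-0.048,"ty":-0.03,"tz":0,"ax":0,"ay":0,"az":0,"jaw":0.2},{"tx":-0.048,"ty":-0.03,"tz":0,"ax":0,"ay":0,"az":0,"jaw":0.2},{"tx":-0.048,"ty":-0.03,"tz":0,"ax":0,"ay":0,"az":0,"jaw":0.2},{"tx":-0.048,"ty":-0.03,"tz":0,"ax":0,"ay":0,"az":0,"jaw":0.2},{"tx":-0.048,"ty":-0.03,"tz":0,"ax":0,"ay":0,"az":0,"jaw":0.2},{"tx":-0.048,"ty":-0.03,"tz":0,"ax":0,"ay":0,"az":0,"jaw":0.2},{"tx":-0.048,"ty":-0.03,"tz":0,"ax":0,"ay":0,"az":0,"jaw":0.2},{"tx":-0.048,"ty":-0.03,"tz":0,"ax":0,"ay":0,"az":0,"jaw":0.2},{"tx":-0.048,"ty":-0.03,"tz":0,"ax":0,"ay":0,"az":0,"jaw":0.2},{"tx":-0.048,"ty":-0.03,"tz":0,"ax":0,"ay":0,"az":0,"jaw":0.2}]' 40; python3 t.py 650 -10 120 216.5
```

```text
time: 1.35
ee_pos: [0.5284, 0.1198, 0.231]
tcp_rot: [-180.0, -0.0, 165.4]
wrist_force: [0.9, 0.6, 0.7]
opening: 0.051
grasp_force: 0.0
t 1.35 pos [528.4 119.8 231. ] rot [-1.8000e+02 -2.0000e-02  1.6545e+02] q [12.8  3.9  8.8 95.   0.  27.3] open 0.051
shift mm tool [-150.4  -95.1  111. ] dist 209.0 turn [  0.   -0.  -51.1]
shift after turn [ -20.6 -176.7  111. ]
```

```bash
python3 -m handwheel '[{"tx":-0.05,"ty":-0.032,"tz":0,"ax":0,"ay":0,"az":0,"jaw":0.2},{"tx":-0.05,"ty":-0.032,"tz":0,"ax":0,"ay":0,"az":0,"jaw":0.2},{"tx":-0.05,"ty":-0.031,"tz":0,"ax":0,"ay":0,"az":0,"jaw":0.2},{"tx":0,"ty":0,"tz":0.03,"ax":0,"ay":0,"az":-10.2,"jaw":0.2},{"tx":0,"ty":0,"tz":0.03,"ax":0,"ay":0,"az":-10.2,"jaw":0.1},{"tx":0,"ty":0,"tz":0.03,"ax":0,"ay":0,"az":-10.2,"jaw":0},{"tx":0,"ty":0,"tz":0.03,"ax":0,"ay":0,"az":-10.2,"jaw":0},{"tx":0,"ty":0,"tz":0.03,"ax":0,"ay":0,"az":-10.2,"jaw":0},{"tx":0,"ty":0,"tz":0,"ax":0,"ay":0,"az":0,"jaw":0},{"tx":0,"ty":0,"tz":0,"ax":0,"ay":0,"az":0,"jaw":0}]'; python3 t.py 650 -10 6 216.5
python3 - <<'E'
from h import *
im,K,E=grab("side"); u,v=proj(K,E,[.65,-.01,.02]).astype(int)
c=im[v-75:v+75,u-100:u+100]; cv2.imwrite("pics/g1.png",cv2.resize(c,(800,600),interpolation=2)); print(u,v)
E
```

```text
time: 2.6
ee_pos: [0.6491, -0.0082, 0.0824]
tcp_rot: [-180.0, 0.0, -143.8]
wrist_force: [-0.1, 0.6, 0.3]
opening: 0.0426
grasp_force: 0.0
t 2.6 pos [649.1  -8.2  82.4] rot [-1.7997e+02  4.0000e-02 -1.4376e+02] q [ -0.7  18.2   8.9  80.7  -0.  -37. ] open 0.0426
shift mm tool [ 0.4 -2.  76.4] dist 76.0 turn [-0.   0.  -0.3]
shift after turn [ 0.4 -2.  76.4]
319 203
```

View pics/g1.png

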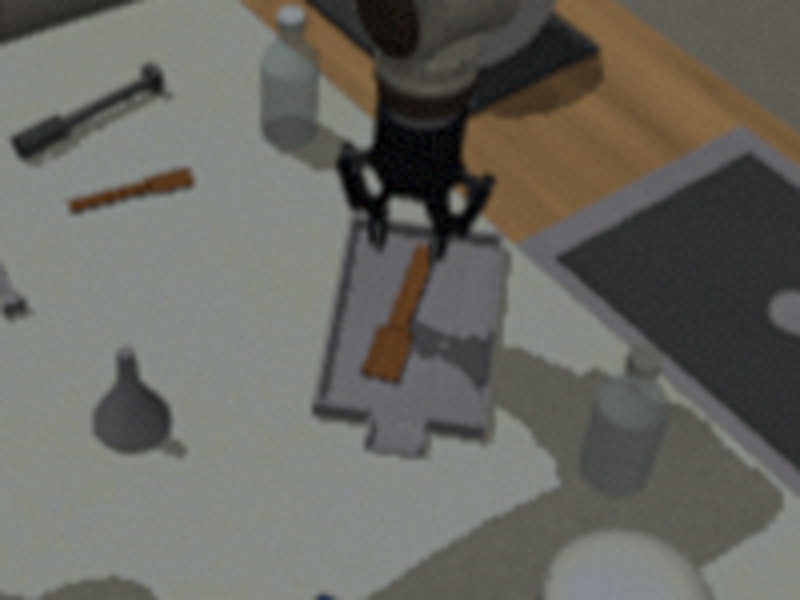

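The gripper stands above the handle in line with it, with a finger on either side. Descending and closing.

```bash
python3 -c "
from h import *
d=np.load('side.npz');print(onz(d['K'],d['E'],314,222,.008)*1000)"
python3 -m handwheel '[{"tx":0,"ty":-0.002,"tz":0.025,"ax":0,"ay":0,"az":0,"jaw":0},{"tx":0,"ty":0,"tz":0.025,"ax":0,"ay":0,"az":0,"jaw":0},{"tx":0,"ty":0,"tz":0.015,"ax":0,"ay":0,"az":0,"jaw":0},{"tx":0,"ty":0,"tz":0.008,"ax":0,"ay":0,"az":0,"jaw":0},{"tx":0,"ty":0,"tz":0.003,"ax":0,"ay":0,"az":0,"jaw":0},{"tx":0,"ty":0,"tz":0,"ax":0,"ay":0,"az":0,"jaw":-1},{"tx":0,"ty":0,"tz":0,"ax":0,"ay":0,"az":0,"jaw":-1},{"tx":0,"ty":0,"tz":0,"ax":0,"ay":0,"az":0,"jaw":-1},{"tx":0,"ty":0,"tz":0,"ax":0,"ay":0,"az":0,"jaw":-1},{"tx":0,"ty":0,"tz":0,"ax":0,"ay":0,"az":0,"jaw":-1}]' 40; python3 t.py 650 -10 200 216.5
```

```text
[584.92400176 -63.45974558   8.        ]
time: 3.9
ee_pos: [0.6504, -0.0098, 0.0062]
tcp_rot: [-180.0, 0.1, -143.5]
wrist_force: [-0.9, 0.4, 6.3]
opening: 0.0185
grasp_force: 39.7
t 3.9 pos [650.4  -9.8   6.2] rot [-1.7995e+02  7.0000e-02 -1.4354e+02] q [ -0.9  20.    2.8  72.7   0.  -37.3] open 0.0185
shift mm tool [ 3.000e-01 -1.000e-01 -1.938e+02] dist 193.0 turn [-0.   0.1 -0. ]
shift after turn [ 5.000e-01  1.000e-01 -1.938e+02]
```

```bash
python3 -m handwheel '[{"tx":0,"ty":0,"tz":-0.005,"ax":0,"ay":0,"az":0,"jaw":-1},{"tx":0,"ty":0,"tz":-0.02,"ax":0,"ay":0,"az":0,"jaw":-1},{"tx":0,"ty":0,"tz":-0.035,"ax":0,"ay":0,"az":0,"jaw":-1},{"tx":0,"ty":0,"tz":-0.04,"ax":0,"ay":0,"az":0,"jaw":-1},{"tx":0,"ty":0,"tz":-0.04,"ax":0,"ay":0,"az":0,"jaw":-1},{"tx":0,"ty":0,"tz":-0.035,"ax":0,"ay":0,"az":0,"jaw":-1},{"tx":0,"ty":0,"tz":-0.02,"ax":0,"ay":0,"az":0,"jaw":-1},{"tx":0,"ty":0,"tz":-0.005,"ax":0,"ay":0,"az":0,"jaw":-1},{"tx":0,"ty":0,"tz":0,"ax":0,"ay":0,"az":0,"jaw":-1},{"tx":0,"ty":0,"tz":0,"ax":0,"ay":0,"az":0,"jaw":-1}]'; python3 t.py 543 -388 200 225.5
python3 - <<'E'
from h import *
for n in("top","side"):
    im,K,E=grab(n); p=telemetry.get_obs()["ee_pos"]; u,v=proj(K,E,p).astype(int)
    hs=cv2.cvtColor(im,cv2.COLOR_BGR2HSV); m=((hs[...,0]<20)&(hs[...,1]>120)).astype(np.uint8)*255
    k=np.zeros_like(m); k[max(v-70,0):v+70,u-70:u+70]=255; m&=k; 
    for c in cv2.findContours(m,0,2)[0]:
        if cv2.contourArea(c)<25: continue
        w=np.array([onz(K,E,*q,p[2]+.004)[:2] for q in c.reshape(-1,2)])*1000-p[:2]*1000
        a=np.radians(-143.5); l=w@[np.cos(a),np.sin(a)]; t=w@[-np.sin(a),np.cos(a)]
        print(n,cv2.contourArea(c),"along",l.min().round(),l.max().round(),"across",t.min().round(),t.max().round())
    cv2.imwrite(f"pics/l_{n}.png",cv2.resize(im[max(v-80,0):v+80,u-80:u+80],(400,400)))
a=cv2.imread("pics/l_top.png");b=cv2.imread("pics/l_side.png");cv2.imwrite("pics/l.png",np.hstack([a,b]))
E
```

```text
time: 5.15
ee_pos: [0.6495, -0.0097, 0.2042]
tcp_rot: [179.9, -0.1, -143.5]
wrist_force: [0.1, 0.6, -0.6]
opening: 0.0186
grasp_force: 39.1
t 5.15 pos [649.5  -9.7 204.2] rot [ 1.7994e+02 -8.0000e-02 -1.4354e+02] q [ -0.9  18.9  23.3  94.5   0.  -37.3] open 0.0186
shift mm tool [ 310.5 -240.9    4.3] dist 393.0 turn [ 0.1 -0.1 -9. ]
shift after turn [ 344.5 -189.1    4.2]
top 459.5 along -38.0 50.0 across 99.0 204.0
top 1428.0 along -263.0 -110.0 across -102.0 29.0
side 26.5 along 92.0 122.0 across -202.0 -165.0
side 172.0 along -75.0 86.0 across -19.0 16.0
side 126.5 along -156.0 -19.0 across -144.0 -27.0
side 1980.0 along -274.0 77.0 across 19.0 214.0
side 1129.0 along -386.0 -121.0 across -329.0 -129.0
```

View pics/l.png

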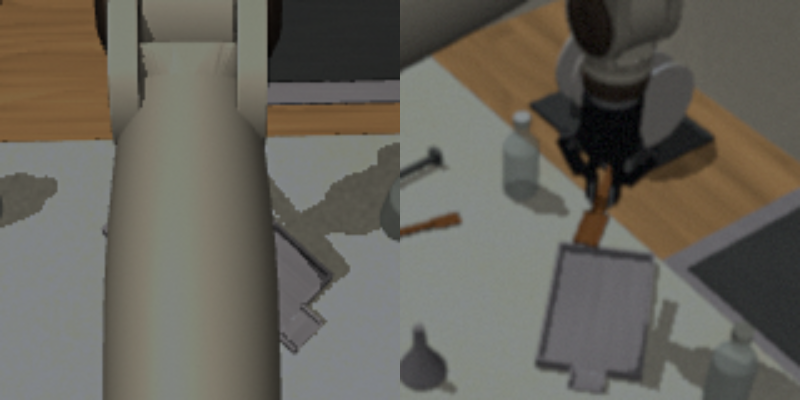

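The spatula is gripped, its blade end 86 mm from the TCP (expected 85), and the tray is empty. Moving to the warmer.

```bash
python3 -m handwheel '[{"tx":0.018,"ty":-0.014,"tz":0,"ax":0,"ay":0,"az":0,"jaw":-1},{"tx":0.036,"ty":-0.028,"tz":0,"ax":0,"ay":0,"az":0,"jaw":-1},{"tx":0.048,"ty":-0.037,"tz":0,"ax":0,"ay":0,"az":0,"jaw":-1},{"tx":0.048,"ty":-0.037,"tz":0,"ax":0,"ay":0,"az":0,"jaw":-1},{"tx":0.048,"ty":-0.037,"tz":0,"ax":0,"ay":0,"az":0,"jaw":-1},{"tx":0.048,"ty":-0.037,"tz":0,"ax":0,"ay":0,"az":0,"jaw":-1},{"tx":0.04,"ty":-0.032,"tz":0,"ax":0,"ay":0,"az":0,"jaw":-1},{"tx":0.024,"ty":-0.019,"tz":0,"ax":0,"ay":0,"az":0,"jaw":-1},{"tx":0,"ty":0,"tz":0.02,"ax":0,"ay":0,"az":-5,"jaw":-1},{"tx":0,"ty":0,"tz":0.02,"ax":0,"ay":0,"az":-4,"jaw":-1}]'; python3 t.py 543 -388 130 225.5
python3 - <<'E'
from h import *
for n,z in(("top",.104),("side",.104)):
    im,K,E=grab(n); 
    for p in ([.543,-.388,.128],): u,v=proj(K,E,p).astype(int)
    c=cv2.resize(im[v-50:v+50,u-50:u+50],(400,400),interpolation=2)
    th=np.linspace(0,6.28,40)
    for t in th:
        q=(proj(K,E,[.543+.062*np.cos(t),-.388+.062*np.sin(t),.104])-[u-50,v-50])*4; cv2.circle(c,tuple(q.astype(int).tolist()),2,(0,0,255),-1)
    cv2.imwrite(f"pics/w_{n}.png",c)
cv2.imwrite("pics/w.png",np.hstack([cv2.imread("pics/w_top.png"),cv2.imread("pics/w_side.png")]))
E
```

```text
time: 6.5
ee_pos: [0.5425, -0.3893, 0.1645]
tcp_rot: [180.0, -0.0, -134.5]
wrist_force: [-0.9, -0.5, -0.7]
opening: 0.0189
grasp_force: 39.2
t 6.5 pos [ 542.5 -389.3  164.5] rot [ 1.7999e+02 -1.0000e-02 -1.3450e+02] q [-35.7  20.8  21.4  90.6  -0.  -81.2] open 0.0189
shift mm tool [-1.3  0.6 34.5] dist 34.0 turn [ 0. -0.  0.]
shift after turn [-1.3  0.6 34.5]
```

View pics/w.png

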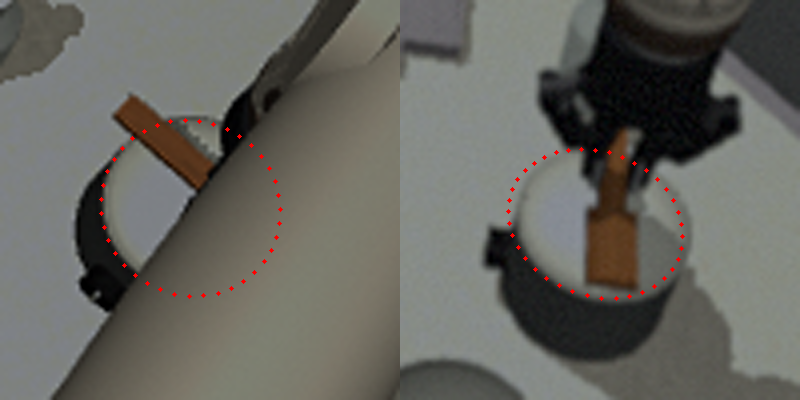

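The top view's dome circle fits; in the side view it sits about 1.5 px left, as the side camera did before. The spatula's tail end is at (124,106) and its blade end at (611,286).

Run:
```python
from h import *
P=np.array([.5425,-.3893,.1645]);a=np.radians(-134.5);ex=np.array([np.cos(a),np.sin(a)]);ey=np.array([-ex[1],ex[0]])
for n,px,z in(("top",(124,106),.006),("side",(211,286),.001)):
    d=np.load(n+".npz");K,E=d["K"],d["E"];u,v=proj(K,E,[.543,-.388,.128]).astype(int)
    w=onz(K,E,u-50+px[0]/4,v-50+px[1]/4,P[2]+z)[:2]-P[:2]; print(n,(w@ex*1000).round(1),(w@ey*1000).round(1))
```

```text
top -82.0 -2.5
side 86.8 0.4
```

```bash
python3 t.py 546 -389 130 225.5|tail -1; python3 -m handwheel '[{"tx":-0.003,"ty":0.002,"tz":0.01,"ax":0,"ay":0,"az":0,"jaw":-1},{"tx":0,"ty":0,"tz":0.01,"ax":0,"ay":0,"az":0,"jaw":-1},{"tx":0,"ty":0,"tz":0.006,"ax":0,"ay":0,"az":0,"jaw":-1},{"tx":0,"ty":0,"tz":0.003,"ax":0,"ay":0,"az":0,"jaw":-1},{"tx":0,"ty":0,"tz":0.002,"ax":0,"ay":0,"az":0,"jaw":-1},{"tx":0,"ty":0,"tz":0.001,"ax":0,"ay":0,"az":0,"jaw":-1},{"tx":0,"ty":0,"tz":0.001,"ax":0,"ay":0,"az":0,"jaw":-1},{"tx":0,"ty":0,"tz":0.001,"ax":0,"ay":0,"az":0,"jaw":-1},{"tx":0,"ty":0,"tz":0,"ax":0,"ay":0,"az":0,"jaw":-1},{"tx":0,"ty":0,"tz":0,"ax":0,"ay":0,"az":0,"jaw":-1}]'; python3 t.py 546 -389 130 225.5
```

```text
shift after turn [-2.2 -3.4 32.6]
time: 7.85
ee_pos: [0.5445, -0.3843, 0.1313]
tcp_rot: [-180.0, -0.0, -134.5]
wrist_force: [-0.1, 0.5, -0.2]
opening: 0.0183
grasp_force: 39.2
t 7.85 pos [ 544.5 -384.3  131.3] rot [-180.     -0.   -134.54] q [-35.2  20.4  17.2  86.8  -0.  -80.7] open 0.0183
shift mm tool [ 2.3 -4.4  1.3] dist 5.0 turn [-0. -0. -0.]
shift after turn [ 2.3 -4.4  1.3]
```

```bash
python3 -m handwheel '[{"tx":0.002,"ty":-0.004,"tz":-0.001,"ax":0,"ay":0,"az":0,"jaw":-1},{"tx":0,"ty":0,"tz":0.001,"ax":0,"ay":0,"az":0,"jaw":-1},{"tx":0,"ty":0,"tz":0.0005,"ax":0,"ay":0,"az":0,"jaw":-1},{"tx":0,"ty":0,"tz":0.0005,"ax":0,"ay":0,"az":0,"jaw":-1},{"tx":0,"ty":0,"tz":0.0005,"ax":0,"ay":0,"az":0,"jaw":-1},{"tx":0,"ty":0,"tz":0,"ax":0,"ay":0,"az":0,"jaw":-1},{"tx":0,"ty":0,"tz":0,"ax":0,"ay":0,"az":0,"jaw":-1},{"tx":0,"ty":0,"tz":0,"ax":0,"ay":0,"az":0,"jaw":-1},{"tx":0,"ty":0,"tz":0,"ax":0,"ay":0,"az":0,"jaw":-1},{"tx":0,"ty":0,"tz":0,"ax":0,"ay":0,"az":0,"jaw":-1}]'; python3 t.py 546 -389 130 225.5
```

```text
time: 9.1
ee_pos: [0.5459, -0.3885, 0.1302]
tcp_rot: [-180.0, 0.0, -134.5]
wrist_force: [-1.5, 0.7, 5.4]
opening: 0.0182
grasp_force: 39.8
t 9.1 pos [ 545.9 -388.5  130.2] rot [-179.98    0.   -134.54] q [-35.4  20.9  17.7  86.8  -0.  -80.9] open 0.0182
shift mm tool [ 0.3 -0.4  0.2] dist 0.0 turn [-0.  0. -0.]
shift after turn [ 0.3 -0.4  0.2]
```

```bash
python3 -m handwheel '[{"tx":0,"ty":0,"tz":-0.0003,"ax":0,"ay":0,"az":0,"jaw":-0.57},{"tx":0,"ty":0,"tz":0,"ax":0,"ay":0,"az":0,"jaw":-0.54},{"tx":0,"ty":0,"tz":0,"ax":0,"ay":0,"az":0,"jaw":-0.51},{"tx":0,"ty":0,"tz":0,"ax":0,"ay":0,"az":0,"jaw":-0.48},{"tx":0,"ty":0,"tz":0,"ax":0,"ay":0,"az":0,"jaw":-0.44},{"tx":0,"ty":0,"tz":0,"ax":0,"ay":0,"az":0,"jaw":-0.38},{"tx":0,"ty":0,"tz":0,"ax":0,"ay":0,"az":0,"jaw":-0.3},{"tx":0,"ty":0,"tz":0,"ax":0,"ay":0,"az":0,"jaw":-0.2},{"tx":0,"ty":0,"tz":0,"ax":0,"ay":0,"az":0,"jaw":-0.1},{"tx":0,"ty":0,"tz":0,"ax":0,"ay":0,"az":0,"jaw":0}]' 20
python3 -m handwheel '[{"tx":0,"ty":0,"tz":-0.002,"ax":0,"ay":0,"az":0,"jaw":0},{"tx":0,"ty":0,"tz":-0.005,"ax":0,"ay":0,"az":0,"jaw":0},{"tx":0,"ty":0,"tz":-0.01,"ax":0,"ay":0,"az":0,"jaw":0},{"tx":0,"ty":0,"tz":-0.02,"ax":0,"ay":0,"az":0,"jaw":0},{"tx":0,"ty":0,"tz":-0.03,"ax":0,"ay":0,"az":0,"jaw":0},{"tx":0,"ty":0,"tz":-0.03,"ax":0,"ay":0,"az":0,"jaw":0},{"tx":0,"ty":0,"tz":0,"ax":0,"ay":0,"az":10,"jaw":0},{"tx":0,"ty":0,"tz":0,"ax":0,"ay":0,"az":10,"jaw":0},{"tx":0,"ty":0,"tz":0,"ax":0,"ay":0,"az":10,"jaw":0},{"tx":0,"ty":0,"tz":0,"ax":0,"ay":0,"az":10.7,"jaw":0}]'
python3 t.py 553 388 225 184.5
python3 - <<'E'
from h import *
a=np.radians(-134.5);ex=np.array([np.cos(a),np.sin(a)]);ey=np.array([-ex[1],ex[0]]);P=np.array([.545,-.390])
im,K,E=grab("side");u,v=proj(K,E,[.543,-.388,.128]).astype(int);cv2.imwrite("pics/r.png",cv2.resize(im[v-50:v+50,u-50:u+50],(400,400),interpolation=2))
hs=cv2.cvtColor(im,cv2.COLOR_BGR2HSV); m=((hs[...,0]<20)&(hs[...,1]>120)).astype(np.uint8)*255
k=np.zeros_like(m); k[v-50:v+50,u-50:u+50]=255
c=max(cv2.findContours(m&k,0,2)[0],key=cv2.contourArea); w=np.array([onz(K,E,*q,.134)[:2] for q in c.reshape(-1,2)])-P
r=cv2.minAreaRect((w*1000).astype(np.float32));print(r,(w@ex*1000).min(),(w@ex*1000).max(),(w@ey*1000).min(),(w@ey*1000).max())
E
```

```text
time: 10.35
ee_pos: [0.5459, -0.3885, 0.1301]
tcp_rot: [-180.0, -0.0, -134.5]
wrist_force: [-1.5, 0.2, 0.1]
opening: 0.0425
grasp_force: 0.0
time: 11.6
ee_pos: [0.546, -0.3885, 0.228]
tcp_rot: [-180.0, 0.0, -175.6]
wrist_force: [-0.4, -0.3, -0.3]
opening: 0.0425
grasp_force: 0.0
t 11.6 pos [ 546.  -388.5  228. ] rot [-1.7997e+02  3.0000e-02 -1.7558e+02] q [-35.4  22.6  30.7  98.1  -0.  -39.9] open 0.0425
shift mm tool [-66.8 773.7   2.6] dist 776.0 turn [-0.   0.  -0.1]
shift after turn [-67.9 773.6   3. ]
((-0.44305419921875, 1.1056060791015625), (173.35028076171875, 31.744443893432617), 45.66220474243164) -87.15644446185377 86.18906356044288 -16.734293853475634 15.020140828051797
```

View pics/r.png

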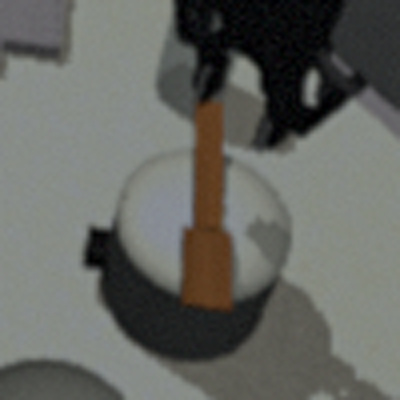

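The spatula lies level and centred on the dome, within about 1 mm and aligned. Now the brush.

```bash
python3 -m handwheel '[{"tx":-0.005,"ty":0.06,"tz":0,"ax":0,"ay":0,"az":0,"jaw":0},{"tx":-0.005,"ty":0.06,"tz":0,"ax":0,"ay":0,"az":0,"jaw":0},{"tx":-0.005,"ty":0.06,"tz":0,"ax":0,"ay":0,"az":0,"jaw":0},{"tx":-0.005,"ty":0.06,"tz":0,"ax":0,"ay":0,"az":0,"jaw":0},{"tx":-0.005,"ty":0.06,"tz":0,"ax":0,"ay":0,"az":0,"jaw":0},{"tx":-0.005,"ty":0.06,"tz":0,"ax":0,"ay":0,"az":0,"jaw":0},{"tx":-0.005,"ty":0.06,"tz":0,"ax":0,"ay":0,"az":0,"jaw":0},{"tx":-0.005,"ty":0.06,"tz":0,"ax":0,"ay":0,"az":0,"jaw":0},{"tx":-0.005,"ty":0.06,"tz":0,"ax":0,"ay":0,"az":0,"jaw":0},{"tx":-0.005,"ty":0.06,"tz":0,"ax":0,"ay":0,"az":0,"jaw":0}]';python3 t.py 547.5 386.6 4 185
```

```text
time: 12.9
ee_pos: [0.5457, 0.2156, 0.228]
tcp_rot: [180.0, 0.1, -175.1]
wrist_force: [0.7, 0.0, -0.9]
opening: 0.0424
grasp_force: 0.0
t 12.9 pos [545.7 215.6 228. ] rot [ 1.7998e+02  7.0000e-02 -1.7505e+02] q [21.6 10.  15.3 95.2 -0.  16.6] open 0.0424
shift mm tool [-16.2 170.1 224.1] dist 281.0 turn [ 0.   0.1 -0.1]
shift after turn [-16.7 170.2 224. ]
```

```bash
python3 -m handwheel '[{"tx":-0.005,"ty":0.057,"tz":0,"ax":0,"ay":0,"az":0,"jaw":0},{"tx":-0.005,"ty":0.057,"tz":0,"ax":0,"ay":0,"az":0,"jaw":0},{"tx":-0.006,"ty":0.056,"tz":0,"ax":0,"ay":0,"az":0,"jaw":0},{"tx":0,"ty":0,"tz":0.05,"ax":0,"ay":0,"az":0,"jaw":0},{"tx":0,"ty":0,"tz":0.05,"ax":0,"ay":0,"az":0,"jaw":0},{"tx":0,"ty":0,"tz":0.04,"ax":0,"ay":0,"az":0,"jaw":0},{"tx":0,"ty":0,"tz":0.03,"ax":0,"ay":0,"az":0,"jaw":0},{"tx":0,"ty":0,"tz":0,"ax":0,"ay":0,"az":0,"jaw":0},{"tx":0,"ty":0,"tz":0,"ax":0,"ay":0,"az":0,"jaw":0},{"tx":0,"ty":0,"tz":0,"ax":0,"ay":0,"az":0,"jaw":0}]';python3 t.py 547.5 386.6 4 185
python3 - <<'E'
from h import *
im,K,E=grab("side"); u,v=proj(K,E,[.55,.387,.015]).astype(int)
c=cv2.resize(im[v-45:v+45,u-60:u+60],(800,600),interpolation=2); f=800/120
for p in ([.463,.380,.014],[.5525,.387,.014],[.642,.395,.014]):
    q=(proj(K,E,p)-[u-60,v-45])*f; cv2.circle(c,tuple(q.astype(int).tolist()),4,(0,0,255),-1)
cv2.imwrite("pics/b.png",c)
E
```

```text
time: 14.15
ee_pos: [0.5487, 0.3849, 0.0593]
tcp_rot: [179.9, 0.1, -175.2]
wrist_force: [0.2, 0.1, -0.4]
opening: 0.0427
grasp_force: 0.0
t 14.15 pos [548.7 384.9  59.3] rot [ 1.7992e+02  1.5000e-01 -1.7521e+02] q [35.  21.3 10.4 78.9 -0.  30.3] open 0.0427
shift mm tool [ 1.2  1.7 55.3] dist 55.0 turn [ 0.1  0.1 -0.2]
shift after turn [ 1.   1.8 55.3]
```

View pics/b.png

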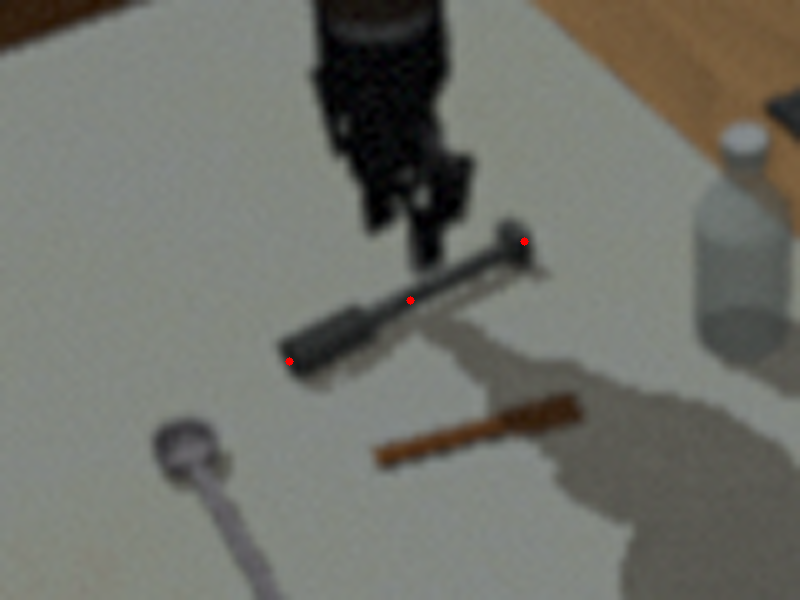

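The estimated points (290,361), (410,300) and (524,241) lie on the brush, and the fingers straddle the handle. Descend, grip, lift.

```bash
python3 -m handwheel '[{"tx":0.001,"ty":0.002,"tz":0.02,"ax":0,"ay":0,"az":0,"jaw":0},{"tx":0,"ty":0,"tz":0.02,"ax":0,"ay":0,"az":0,"jaw":0},{"tx":0,"ty":0,"tz":0.01,"ax":0,"ay":0,"az":0,"jaw":0},{"tx":0,"ty":0,"tz":0.005,"ax":0,"ay":0,"az":0,"jaw":0},{"tx":0,"ty":0,"tz":0,"ax":0,"ay":0,"az":0,"jaw":-1},{"tx":0,"ty":0,"tz":0,"ax":0,"ay":0,"az":0,"jaw":-1},{"tx":0,"ty":0,"tz":0,"ax":0,"ay":0,"az":0,"jaw":-1},{"tx":0,"ty":0,"tz":0,"ax":0,"ay":0,"az":0,"jaw":-1},{"tx":0,"ty":0,"tz":0,"ax":0,"ay":0,"az":0,"jaw":-1},{"tx":0,"ty":0,"tz":0,"ax":0,"ay":0,"az":0,"jaw":-1}]' 60;python3 t.py 547.5 386.6 4 185
python3 -m handwheel '[{"tx":0,"ty":0,"tz":-0.005,"ax":0,"ay":0,"az":0,"jaw":-1},{"tx":0,"ty":0,"tz":-0.02,"ax":0,"ay":0,"az":0,"jaw":-1},{"tx":0,"ty":0,"tz":-0.04,"ax":0,"ay":0,"az":0,"jaw":-1},{"tx":0,"ty":0,"tz":-0.05,"ax":0,"ay":0,"az":0,"jaw":-1},{"tx":0,"ty":0,"tz":-0.05,"ax":0,"ay":0,"az":0,"jaw":-1},{"tx":0,"ty":0,"tz":-0.03,"ax":0,"ay":0,"az":-8,"jaw":-1},{"tx":0,"ty":0,"tz":0,"ax":0,"ay":0,"az":-8,"jaw":-1},{"tx":0,"ty":0,"tz":0,"ax":0,"ay":0,"az":-8,"jaw":-1},{"tx":0,"ty":0,"tz":0,"ax":0,"ay":0,"az":-8,"jaw":-1},{"tx":0,"ty":0,"tz":0,"ax":0,"ay":0,"az":-8,"jaw":-1}]'
python3 t.py 646.7 -32.3 200 225.5
```

```text
time: 15.45
ee_pos: [0.547, 0.3865, 0.0028]
tcp_rot: [180.0, 0.1, -175.2]
wrist_force: [-0.2, 0.2, 5.2]
opening: 0.01
grasp_force: 60.8
t 15.45 pos [547.  386.5   2.8] rot [ 1.7997e+02  6.0000e-02 -1.7524e+02] q [35.2 22.7  5.9 73.1 -0.  30.5] open 0.01
shift mm tool [-0.5  0.1 -1.2] dist 1.0 turn [ 0.   0.1 -0.2]
shift after turn [-0.5  0.1 -1.2]
time: 16.7
ee_pos: [0.5465, 0.3862, 0.1984]
tcp_rot: [-180.0, 0.0, -135.0]
wrist_force: [-0.3, -0.5, 0.5]
opening: 0.0107
grasp_force: 60.0
t 16.7 pos [546.5 386.2 198.4] rot [-1.7999e+02  4.0000e-02 -1.3498e+02] q [35.2 21.6 26.1 94.5  0.  -9.8] open 0.0107
shift mm tool [ 225.2 -366.6   -1.7] dist 430.0 turn [-0.   0.  -0.5]
shift after turn [ 228.3 -364.7   -1.6]
```

```bash
python3 -m handwheel '[{"tx":0.014,"ty":-0.024,"tz":0,"ax":0,"ay":0,"az":0,"jaw":-1},{"tx":0.021,"ty":-0.036,"tz":0,"ax":0,"ay":0,"az":0,"jaw":-1},{"tx":0.025,"ty":-0.044,"tz":0,"ax":0,"ay":0,"az":-0.5,"jaw":-1},{"tx":0.026,"ty":-0.046,"tz":0,"ax":0,"ay":0,"az":0,"jaw":-1},{"tx":0.029,"ty":-0.05,"tz":0,"ax":0,"ay":0,"az":0,"jaw":-1},{"tx":0.029,"ty":-0.05,"tz":0,"ax":0,"ay":0,"az":0,"jaw":-1},{"tx":0.026,"ty":-0.046,"tz":0,"ax":0,"ay":0,"az":0,"jaw":-1},{"tx":0.025,"ty":-0.044,"tz":0,"ax":0,"ay":0,"az":0,"jaw":-1},{"tx":0.021,"ty":-0.036,"tz":0,"ax":0,"ay":0,"az":0,"jaw":-1},{"tx":0.014,"ty":-0.024,"tz":0,"ax":0,"ay":0,"az":0,"jaw":-1}]'
python3 -m handwheel '[{"tx":0,"ty":0,"tz":0.02,"ax":0,"ay":0,"az":0,"jaw":-1},{"tx":0,"ty":0,"tz":0.04,"ax":0,"ay":0,"az":0,"jaw":-1},{"tx":0,"ty":0,"tz":0.04,"ax":0,"ay":0,"az":0,"jaw":-1},{"tx":0,"ty":0,"tz":0.03,"ax":0,"ay":0,"az":0,"jaw":-1},{"tx":0,"ty":0,"tz":0.01,"ax":0,"ay":0,"az":0,"jaw":-1},{"tx":0,"ty":0,"tz":0,"ax":0,"ay":0,"az":0,"jaw":-1},{"tx":0,"ty":0,"tz":0,"ax":0,"ay":0,"az":0,"jaw":-1},{"tx":0,"ty":0,"tz":0,"ax":0,"ay":0,"az":0,"jaw":-1},{"tx":0,"ty":0,"tz":0,"ax":0,"ay":0,"az":0,"jaw":-1},{"tx":0,"ty":0,"tz":0,"ax":0,"ay":0,"az":0,"jaw":-1}]'
python3 t.py 667 -60 7 225.5
python3 - <<'E'
from h import *
im,K,E=grab("side"); u,v=proj(K,E,[.65,-.03,.03]).astype(int)
c=cv2.resize(im[v-60:v+45,u-70:u+70],(800,600),interpolation=2); f=800/140
a=np.radians(-134.5);R=np.array([[np.cos(a),-np.sin(a)],[np.sin(a),np.cos(a)]])
for p in ((-120,-75),(-120,75),(120,-75),(120,75)):
    w=R@np.array(p)/1000+[.6467,-.0323]; q=(proj(K,E,[*w,.018])-[u-70,v-60])*f; cv2.circle(c,tuple(q.astype(int).tolist()),4,(0,0,255),-1)
cv2.imwrite("pics/t.png",c)
E
```

```text
time: 17.95
ee_pos: [0.668, -0.0611, 0.1983]
tcp_rot: [-180.0, 0.0, -134.8]
wrist_force: [-0.7, 0.5, -0.8]
opening: 0.0108
grasp_force: 60.0
time: 19.2
ee_pos: [0.668, -0.059, 0.0574]
tcp_rot: [-180.0, 0.0, -134.7]
wrist_force: [-0.6, -0.2, -1.1]
opening: 0.0105
grasp_force: 60.0
t 19.2 pos [668.  -59.   57.4] rot [-1.7998e+02  1.0000e-02 -1.3474e+02] q [ -5.   21.6  10.5  78.9  -0.  -50.3] open 0.0105
shift mm tool [ 1.4 -0.  50.4] dist 50.0 turn [-0.   0.  -0.2]
shift after turn [ 1.4 -0.  50.4]
```

View pics/t.png

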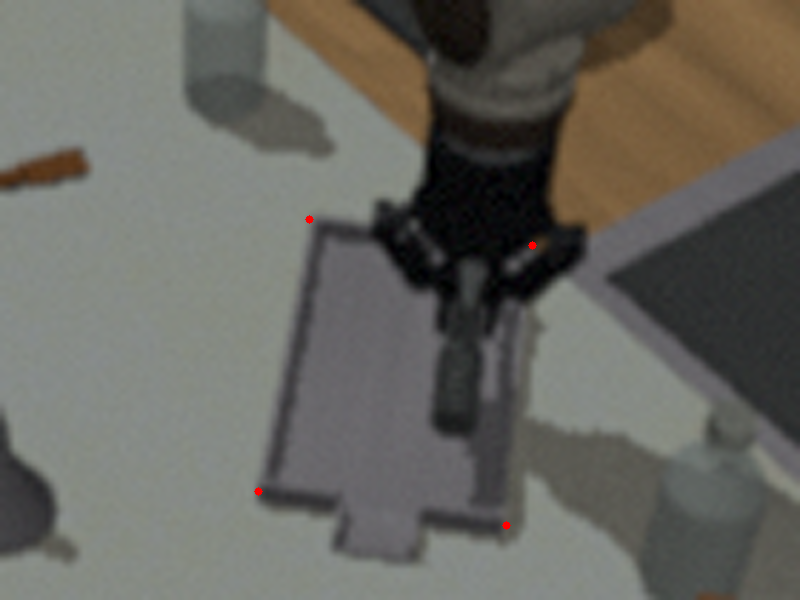

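The brush is held level over the tray, head at (458,400) toward the lip, and the tray corners agree to about 2 mm. Lowering it.

```bash
python3 -m handwheel '[{"tx":0,"ty":0,"tz":0.02,"ax":0,"ay":0,"az":0,"jaw":-1},{"tx":0,"ty":0,"tz":0.015,"ax":0,"ay":0,"az":0,"jaw":-1},{"tx":0,"ty":0,"tz":0.008,"ax":0,"ay":0,"az":0,"jaw":-1},{"tx":0,"ty":0,"tz":0.003,"ax":0,"ay":0,"az":0,"jaw":-1},{"tx":0,"ty":0,"tz":0.001,"ax":0,"ay":0,"az":0,"jaw":-1},{"tx":0,"ty":0,"tz":0.001,"ax":0,"ay":0,"az":0,"jaw":-1},{"tx":0,"ty":0,"tz":0.001,"ax":0,"ay":0,"az":0,"jaw":-1},{"tx":0,"ty":0,"tz":0,"ax":0,"ay":0,"az":0,"jaw":-1},{"tx":0,"ty":0,"tz":0,"ax":0,"ay":0,"az":0,"jaw":-1},{"tx":0,"ty":0,"tz":0,"ax":0,"ay":0,"az":0,"jaw":-1}]'
```

```text
time: 20.5
ee_pos: [0.6679, -0.059, 0.0081]
tcp_rot: [-180.0, 0.0, -134.7]
wrist_force: [0.3, -0.6, -0.1]
opening: 0.0107
grasp_force: 60.0
```

```bash
python3 -m handwheel '[{"tx":0,"ty":0,"tz":0.0007,"ax":0,"ay":0,"az":0,"jaw":-1},{"tx":0,"ty":0,"tz":0.0006,"ax":0,"ay":0,"az":0,"jaw":-1},{"tx":0,"ty":0,"tz":0,"ax":0,"ay":0,"az":0,"jaw":-1},{"tx":0,"ty":0,"tz":0,"ax":0,"ay":0,"az":0,"jaw":-0.74},{"tx":0,"ty":0,"tz":0,"ax":0,"ay":0,"az":0,"jaw":-0.7},{"tx":0,"ty":0,"tz":0,"ax":0,"ay":0,"az":0,"jaw":-0.65},{"tx":0,"ty":0,"tz":0,"ax":0,"ay":0,"az":0,"jaw":-0.6},{"tx":0,"ty":0,"tz":0,"ax":0,"ay":0,"az":0,"jaw":-0.5},{"tx":0,"ty":0,"tz":0,"ax":0,"ay":0,"az":0,"jaw":-0.4},{"tx":0,"ty":0,"tz":0,"ax":0,"ay":0,"az":0,"jaw":-0.4}]' 40
python3 -m handwheel '[{"tx":0,"ty":0,"tz":-0.005,"ax":0,"ay":0,"az":0,"jaw":-0.4},{"tx":0,"ty":0,"tz":-0.02,"ax":0,"ay":0,"az":0,"jaw":-0.4},{"tx":0,"ty":0,"tz":-0.04,"ax":0,"ay":0,"az":0,"jaw":-0.3},{"tx":0,"ty":0,"tz":-0.05,"ax":0,"ay":0,"az":0,"jaw":0},{"tx":0,"ty":0,"tz":-0.05,"ax":0,"ay":0,"az":0,"jaw":0},{"tx":0,"ty":0,"tz":-0.03,"ax":0,"ay":0,"az":10,"jaw":0},{"tx":0,"ty":0,"tz":0,"ax":0,"ay":0,"az":10,"jaw":0},{"tx":0,"ty":0,"tz":0,"ax":0,"ay":0,"az":10,"jaw":0},{"tx":0,"ty":0,"tz":0,"ax":0,"ay":0,"az":10,"jaw":0},{"tx":0,"ty":0,"tz":0,"ax":0,"ay":0,"az":0,"jaw":0}]'
python3 t.py 370 280 190 84
```

```text
time: 21.75
ee_pos: [0.6679, -0.059, 0.0068]
tcp_rot: [-180.0, -0.0, -134.7]
wrist_force: [0.5, -0.1, -0.4]
opening: 0.0255
grasp_force: 0.0
time: 23.0
ee_pos: [0.6679, -0.059, 0.2033]
tcp_rot: [-180.0, 0.1, -174.7]
wrist_force: [-0.4, 0.3, 0.5]
opening: 0.0429
grasp_force: 0.0
t 23.0 pos [667.9 -59.  203.3] rot [-1.7999e+02  8.0000e-02 -1.7467e+02] q [ -5.   21.9  27.   95.1   0.  -10.4] open 0.0429
shift mm tool [265.2 365.2  12.8] dist 451.0 turn [1.000e-01 1.000e-01 1.013e+02]
shift after turn [ 306.  -331.7   13.3]
```

```bash
python3 -m handwheel '[{"tx":0.026,"ty":0.0375,"tz":0,"ax":0,"ay":0,"az":0,"jaw":0},{"tx":0.026,"ty":0.0375,"tz":0,"ax":0,"ay":0,"az":0,"jaw":0},{"tx":0.026,"ty":0.0375,"tz":0,"ax":0,"ay":0,"az":0,"jaw":0},{"tx":0.026,"ty":0.0375,"tz":0,"ax":0,"ay":0,"az":0,"jaw":0},{"tx":0.026,"ty":0.0375,"tz":0,"ax":0,"ay":0,"az":0,"jaw":0},{"tx":0.026,"ty":0.0375,"tz":0,"ax":0,"ay":0,"az":0,"jaw":0},{"tx":0.026,"ty":0.0375,"tz":0,"ax":0,"ay":0,"az":0,"jaw":0},{"tx":0.026,"ty":0.0375,"tz":0,"ax":0,"ay":0,"az":0,"jaw":0},{"tx":0.026,"ty":0.0375,"tz":0,"ax":0,"ay":0,"az":0,"jaw":0},{"tx":0.027,"ty":0.0385,"tz":0,"ax":0,"ay":0,"az":0,"jaw":0}]' | head -3
python3 -m handwheel '[{"tx":0,"ty":0,"tz":0.014,"ax":0,"ay":0,"az":10.1,"jaw":0},{"tx":0,"ty":0,"tz":0.014,"ax":0,"ay":0,"az":10.1,"jaw":0},{"tx":0,"ty":0,"tz":0.014,"ax":0,"ay":0,"az":10.1,"jaw":0},{"tx":0,"ty":0,"tz":0.014,"ax":0,"ay":0,"az":10.1,"jaw":0},{"tx":0,"ty":0,"tz":0.014,"ax":0,"ay":0,"az":10.1,"jaw":0},{"tx":0,"ty":0,"tz":0.014,"ax":0,"ay":0,"az":10.1,"jaw":0},{"tx":0,"ty":0,"tz":0.014,"ax":0,"ay":0,"az":10.1,"jaw":0},{"tx":0,"ty":0,"tz":0.014,"ax":0,"ay":0,"az":10.1,"jaw":0},{"tx":0,"ty":0,"tz":0.014,"ax":0,"ay":0,"az":10.1,"jaw":0},{"tx":0,"ty":0,"tz":0.014,"ax":0,"ay":0,"az":10.1,"jaw":0}]' | head -3
python3 t.py 372.6 291 4 84
python3 - <<'E'
from h import *
im,K,E=grab("side"); u,v=proj(K,E,[.371,.277,.015]).astype(int)
c=cv2.resize(im[v-45:v+45,u-60:u+60],(800,600),interpolation=2); f=800/120
for l in(-.09,0,.09):
    q=(proj(K,E,[.371+l*np.cos(1.466),.276+l*np.sin(1.466),.015])-[u-60,v-45])*f; cv2.circle(c,tuple(q.astype(int).tolist()),4,(0,0,255),-1)
cv2.imwrite("pics/s.png",c)
E
```

```text
time: 24.25
ee_pos: [0.3725, 0.2925, 0.2029]
tcp_rot: [180.0, 0.1, -174.5]
time: 25.5
ee_pos: [0.3737, 0.2917, 0.0623]
tcp_rot: [179.9, -0.0, 84.2]
t 25.5 pos [373.7 291.7  62.3] rot [ 1.7995e+02 -5.0000e-02  8.4200e+01] q [ 38.   -5.4 -18.9  76.4   0.  133.8] open 0.0428
shift mm tool [-0.9 -1.1 58.3] dist 58.0 turn [ 0.1 -0.   0.2]
shift after turn [-0.8 -1.1 58.3]
```

View pics/s.png

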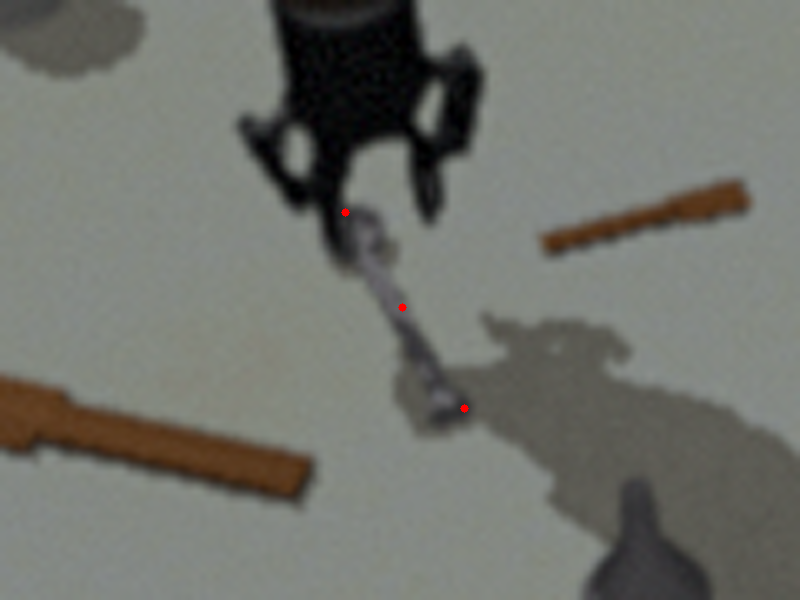

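The spoon's handle runs from the bowl at (358,235) to the tail end at about (450,408); my tail point lies some 12 px to its right, so I correct the yaw.

Run:
```python
from h import *
d=np.load("side.npz");K,E=d["K"],d["E"];u,v=proj(K,E,[.371,.277,.015]).astype(int);f=800/120
im=cv2.imread("pics/s.png"); hs=cv2.cvtColor(im,cv2.COLOR_BGR2HSV)
for px in((375,272),(400,312),(432,380),(450,410)):
    print(px,(onz(K,E,u-60+px[0]/f,v-45+px[1]/f,.016)*1000).round(1))
for y in(270,300,330,360,390): print(y,im[y,360:470:8].mean(1).astype(int).tolist())
```

```text
(375, 272) [371. 310.  16.]
(400, 312) [367.5 272.8  16. ]
(432, 380) [357.  215.2  16. ]
(450, 410) [354.3 189.5  16. ]
270 [83, 96, 105, 106, 117, 133, 132, 133, 132, 132, 132, 134, 132, 130]
300 [133, 130, 112, 90, 97, 95, 116, 133, 134, 132, 132, 132, 132, 134]
330 [132, 131, 133, 130, 105, 66, 60, 82, 119, 133, 135, 132, 131, 132]
360 [132, 132, 135, 130, 127, 103, 73, 62, 66, 68, 106, 130, 130, 129]
390 [132, 131, 133, 131, 114, 84, 86, 85, 76, 72, 82, 77, 72, 76]
```

```bash
python3 -m handwheel '[{"tx":-0.001,"ty":-0.004,"tz":0.02,"ax":0,"ay":0,"az":1.2,"jaw":0},{"tx":0,"ty":0,"tz":0.02,"ax":0,"ay":0,"az":0,"jaw":-0.2},{"tx":0,"ty":0,"tz":0.012,"ax":0,"ay":0,"az":0,"jaw":-0.2},{"tx":0,"ty":0,"tz":0.005,"ax":0,"ay":0,"az":0,"jaw":-0.2},{"tx":0,"ty":0,"tz":0,"ax":0,"ay":0,"az":0,"jaw":-0.4},{"tx":0,"ty":0,"tz":0,"ax":0,"ay":0,"az":0,"jaw":-1},{"tx":0,"ty":0,"tz":0,"ax":0,"ay":0,"az":0,"jaw":-1},{"tx":0,"ty":0,"tz":0,"ax":0,"ay":0,"az":0,"jaw":-1},{"tx":0,"ty":0,"tz":0,"ax":0,"ay":0,"az":0,"jaw":-1},{"tx":0,"ty":0,"tz":0,"ax":0,"ay":0,"az":0,"jaw":-1}]' 60
python3 -m handwheel '[{"tx":0,"ty":0,"tz":-0.005,"ax":0,"ay":0,"az":0,"jaw":-1},{"tx":0,"ty":0,"tz":-0.02,"ax":0,"ay":0,"az":0,"jaw":-1},{"tx":0,"ty":0,"tz":-0.04,"ax":0,"ay":0,"az":-3,"jaw":-1},{"tx":0,"ty":0,"tz":-0.05,"ax":0,"ay":0,"az":-7,"jaw":-1},{"tx":0,"ty":0,"tz":-0.05,"ax":0,"ay":0,"az":-10,"jaw":-1},{"tx":0,"ty":0,"tz":-0.03,"ax":0,"ay":0,"az":-10,"jaw":-1},{"tx":0,"ty":0,"tz":0,"ax":0,"ay":0,"az":-10,"jaw":-1},{"tx":0,"ty":0,"tz":0,"ax":0,"ay":0,"az":-10,"jaw":-1},{"tx":0,"ty":0,"tz":0,"ax":0,"ay":0,"az":-10,"jaw":-1},{"tx":0,"ty":0,"tz":0,"ax":0,"ay":0,"az":-10,"jaw":-1}]'
```

```text
time: 26.8
ee_pos: [0.3699, 0.2913, 0.0057]
tcp_rot: [179.9, -0.1, 83.1]
wrist_force: [-0.8, -0.5, 6.2]
opening: 0.0102
grasp_force: 59.3
time: 28.05
ee_pos: [0.3693, 0.2909, 0.1999]
tcp_rot: [-180.0, -0.0, 153.4]
wrist_force: [0.0, -0.7, -0.9]
opening: 0.0098
grasp_force: 58.6
```

```bash
python3 -m handwheel '[{"tx":-0.021,"ty":-0.01,"tz":0,"ax":0,"ay":0,"az":0,"jaw":-1},{"tx":-0.032,"ty":-0.015,"tz":0,"ax":0,"ay":0,"az":0,"jaw":-1},{"tx":-0.039,"ty":-0.019,"tz":0,"ax":0,"ay":0,"az":0,"jaw":-1},{"tx":-0.041,"ty":-0.02,"tz":0,"ax":0,"ay":0,"az":0,"jaw":-1},{"tx":-0.045,"ty":-0.021,"tz":0,"ax":0,"ay":0,"az":0,"jaw":-1},{"tx":-0.045,"ty":-0.021,"tz":0,"ax":0,"ay":0,"az":0,"jaw":-1},{"tx":-0.041,"ty":-0.02,"tz":0,"ax":0,"ay":0,"az":0,"jaw":-1},{"tx":-0.039,"ty":-0.019,"tz":0,"ax":0,"ay":0,"az":0,"jaw":-1},{"tx":-0.032,"ty":-0.015,"tz":0,"ax":0,"ay":0,"az":0,"jaw":-1},{"tx":-0.021,"ty":-0.01,"tz":0,"ax":0,"ay":0,"az":0,"jaw":-1}]' | head -3
python3 -m handwheel '[{"tx":0,"ty":0,"tz":0,"ax":0,"ay":0,"az":-5,"jaw":-1},{"tx":0,"ty":0,"tz":0,"ax":0,"ay":0,"az":-10,"jaw":-1},{"tx":0,"ty":0,"tz":0,"ax":0,"ay":0,"az":-10,"jaw":-1},{"tx":0,"ty":0,"tz":0,"ax":0,"ay":0,"az":-10,"jaw":-1},{"tx":0,"ty":0,"tz":0.02,"ax":0,"ay":0,"az":-10,"jaw":-1},{"tx":0,"ty":0,"tz":0.03,"ax":0,"ay":0,"az":-10,"jaw":-1},{"tx":0,"ty":0,"tz":0.03,"ax":0,"ay":0,"az":-10,"jaw":-1},{"tx":0,"ty":0,"tz":0.03,"ax":0,"ay":0,"az":-7,"jaw":-1},{"tx":0,"ty":0,"tz":0.03,"ax":0,"ay":0,"az":0,"jaw":-1},{"tx":0,"ty":0,"tz":0,"ax":0,"ay":0,"az":0,"jaw":-1}]'
python3 t.py 611.6 -20 9.5 225.5
python3 - <<'E'
from h import *
im,K,E=grab("side"); u,v=proj(K,E,[.65,-.03,.03]).astype(int)
cv2.imwrite("pics/s2.png",cv2.resize(im[v-60:v+45,u-70:u+70],(800,600),interpolation=2))
E
```

```text
time: 29.3
ee_pos: [0.6104, -0.0234, 0.1994]
tcp_rot: [-180.0, -0.0, 153.0]
time: 30.55
ee_pos: [0.6081, -0.0218, 0.0574]
tcp_rot: [179.8, -0.2, -134.9]
wrist_force: [-0.4, -0.5, -0.2]
opening: 0.0099
grasp_force: 58.6
t 30.55 pos [608.1 -21.8  57.4] rot [ 179.8    -0.18 -134.94] q [ -2.1  13.3   0.3  77.2   0.  -47.1] open 0.0099
shift mm tool [-3.9 -1.4 47.9] dist 48.0 turn [ 0.2 -0.2 -0.4]
shift after turn [-3.8 -1.2 47.9]
```

View pics/s2.png

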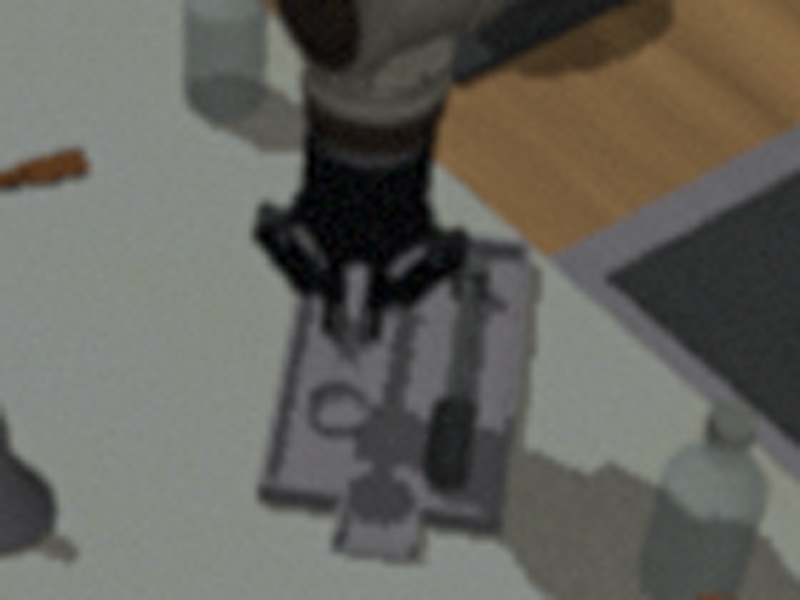

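The brush lies in the tray head-to-lip, and the spoon hangs level over the free lane, bowl at (340,410) toward the lip. Lowering and releasing. This was my 11th picture, one over the limit of 10, so from here I check numerically only.

```bash
python3 -m handwheel '[{"tx":-0.004,"ty":-0.001,"tz":0.02,"ax":0.2,"ay":-0.2,"az":-0.4,"jaw":-1},{"tx":0,"ty":0,"tz":0.014,"ax":0,"ay":0,"az":0,"jaw":-1},{"tx":0,"ty":0,"tz":0.007,"ax":0,"ay":0,"az":0,"jaw":-1},{"tx":0,"ty":0,"tz":0.003,"ax":0,"ay":0,"az":0,"jaw":-1},{"tx":0,"ty":0,"tz":0.001,"ax":0,"ay":0,"az":0,"jaw":-1},{"tx":0,"ty":0,"tz":0.001,"ax":0,"ay":0,"az":0,"jaw":-1},{"tx":0,"ty":0,"tz":0.001,"ax":0,"ay":0,"az":0,"jaw":-1},{"tx":0,"ty":0,"tz":0,"ax":0,"ay":0,"az":0,"jaw":-1},{"tx":0,"ty":0,"tz":0,"ax":0,"ay":0,"az":0,"jaw":-1},{"tx":0,"ty":0,"tz":0,"ax":0,"ay":0,"az":0,"jaw":-1}]'; python3 t.py 611.6 -20 9.5 225.5
```

```text
time: 31.85
ee_pos: [0.6135, -0.0198, 0.0129]
tcp_rot: [-179.8, 0.2, -134.5]
wrist_force: [-0.4, -0.4, -0.9]
opening: 0.0103
grasp_force: 58.7
t 31.85 pos [613.5 -19.8  12.9] rot [-179.79    0.2  -134.54] q [ -1.9  14.7  -3.1  71.9   0.  -47.3] open 0.0103
shift mm tool [1.5 1.2 3.3] dist 3.0 turn [-0.2  0.2 -0. ]
shift after turn [1.5 1.2 3.4]
```

```bash
python3 -m handwheel '[{"tx":0,"ty":0,"tz":0.002,"ax":-0.2,"ay":0.2,"az":0,"jaw":-1},{"tx":0,"ty":0,"tz":0.0008,"ax":0,"ay":0,"az":0,"jaw":-1},{"tx":0,"ty":0,"tz":0.0006,"ax":0,"ay":0,"az":0,"jaw":-1},{"tx":0,"ty":0,"tz":0,"ax":0,"ay":0,"az":0,"jaw":-1},{"tx":0,"ty":0,"tz":0,"ax":0,"ay":0,"az":0,"jaw":-1},{"tx":0,"ty":0,"tz":0,"ax":0,"ay":0,"az":0,"jaw":-1},{"tx":0,"ty":0,"tz":0,"ax":0,"ay":0,"az":0,"jaw":-1},{"tx":0,"ty":0,"tz":0,"ax":0,"ay":0,"az":0,"jaw":-1},{"tx":0,"ty":0,"tz":0,"ax":0,"ay":0,"az":0,"jaw":-1},{"tx":0,"ty":0,"tz":0,"ax":0,"ay":0,"az":0,"jaw":-1}]'
```

```text
time: 33.1
ee_pos: [0.6134, -0.0198, 0.0097]
tcp_rot: [-180.0, 0.0, -134.5]
wrist_force: [-3.0, -0.1, 4.9]
opening: 0.0101
grasp_force: 59.4
```

Contact (4.9 N). Release, retreat and check.

```bash
python3 -m handwheel '[{"tx":0,"ty":0,"tz":-0.0003,"ax":0,"ay":0,"az":0,"jaw":-0.77},{"tx":0,"ty":0,"tz":0,"ax":0,"ay":0,"az":0,"jaw":-0.75},{"tx":0,"ty":0,"tz":0,"ax":0,"ay":0,"az":0,"jaw":-0.72},{"tx":0,"ty":0,"tz":0,"ax":0,"ay":0,"az":0,"jaw":-0.68},{"tx":0,"ty":0,"tz":0,"ax":0,"ay":0,"az":0,"jaw":-0.64},{"tx":0,"ty":0,"tz":0,"ax":0,"ay":0,"az":0,"jaw":-0.6},{"tx":0,"ty":0,"tz":0,"ax":0,"ay":0,"az":0,"jaw":-0.5},{"tx":0,"ty":0,"tz":0,"ax":0,"ay":0,"az":0,"jaw":-0.4},{"tx":0,"ty":0,"tz":0,"ax":0,"ay":0,"az":0,"jaw":-0.4},{"tx":0,"ty":0,"tz":0,"ax":0,"ay":0,"az":0,"jaw":-0.4}]' 40
python3 -m handwheel '[{"tx":0,"ty":0,"tz":-0.005,"ax":0,"ay":0,"az":0,"jaw":-0.4},{"tx":0,"ty":0,"tz":-0.02,"ax":0,"ay":0,"az":0,"jaw":-0.4},{"tx":0,"ty":0,"tz":-0.04,"ax":0,"ay":0,"az":0,"jaw":-0.4},{"tx":0,"ty":0,"tz":-0.05,"ax":0,"ay":0,"az":0,"jaw":-0.4},{"tx":0,"ty":0,"tz":-0.05,"ax":0,"ay":0,"az":0,"jaw":-0.4},{"tx":0,"ty":0,"tz":-0.04,"ax":0,"ay":0,"az":0,"jaw":-0.4},{"tx":-0.04,"ty":0.04,"tz":0,"ax":0,"ay":0,"az":0,"jaw":-0.4},{"tx":-0.04,"ty":0.04,"tz":0,"ax":0,"ay":0,"az":0,"jaw":-0.4},{"tx":-0.04,"ty":0.04,"tz":0,"ax":0,"ay":0,"az":0,"jaw":-0.4},{"tx":-0.04,"ty":0.04,"tz":0,"ax":0,"ay":0,"az":0,"jaw":-0.4}]'
python3 -m handwheel '[{"tx":-0.04,"ty":0.04,"tz":0,"ax":0,"ay":0,"az":0,"jaw":-0.4},{"tx":-0.04,"ty":0.04,"tz":0,"ax":0,"ay":0,"az":0,"jaw":-0.4},{"tx":0,"ty":0,"tz":0,"ax":0,"ay":0,"az":0,"jaw":-0.4},{"tx":0,"ty":0,"tz":0,"ax":0,"ay":0,"az":0,"jaw":-0.4},{"tx":0,"ty":0,"tz":0,"ax":0,"ay":0,"az":0,"jaw":-0.4},{"tx":0,"ty":0,"tz":0,"ax":0,"ay":0,"az":0,"jaw":-0.4},{"tx":0,"ty":0,"tz":0,"ax":0,"ay":0,"az":0,"jaw":-0.4},{"tx":0,"ty":0,"tz":0,"ax":0,"ay":0,"az":0,"jaw":-0.4},{"tx":0,"ty":0,"tz":0,"ax":0,"ay":0,"az":0,"jaw":-0.4},{"tx":0,"ty":0,"tz":0,"ax":0,"ay":0,"az":0,"jaw":-0.4}]'
python3 - <<'E'
from h import *
im,K,E=grab("top"); cv2.imwrite("end_top.png",im); a=np.radians(-134.5)
g=cv2.cvtColor(im,cv2.COLOR_BGR2GRAY); ex=np.array([np.cos(a),np.sin(a)]);ey=np.array([-ex[1],ex[0]])
# rectified tray, 4 mm per character: rows along x (lip last), columns across y
for l in range(-116,125,8):
    print("%5d "%l+" ".join("%3d"%g[tuple(np.round(proj(K,E,[*(np.array([.645,-.030])+(l*ex+t*ey)/1000),.015])).astype(int)[::-1])] for t in range(-68,69,8)))
hs=cv2.cvtColor(im,cv2.COLOR_BGR2HSV); m=((hs[...,0]<20)&(hs[...,1]>120)).astype(np.uint8)*255
u,v=proj(K,E,[.543,-.388,.13]).astype(int);k=np.zeros_like(m);k[v-45:v+45,u-45:u+45]=255
c=max(cv2.findContours(m&k,0,2)[0],key=cv2.contourArea)
print(cv2.minAreaRect((np.array([onz(K,E,*q,.134)[:2] for q in c.reshape(-1,2)])*1000).astype(np.float32)))
E
```

```text
time: 34.35
ee_pos: [0.6134, -0.0198, 0.0097]
tcp_rot: [180.0, -0.0, -134.5]
wrist_force: [0.4, -0.5, -0.3]
opening: 0.0256
grasp_force: 0.0
time: 35.6
ee_pos: [0.6114, 0.2082, 0.2166]
tcp_rot: [-179.9, 0.1, -134.6]
wrist_force: [-0.3, -0.9, 0.7]
opening: 0.0256
grasp_force: 0.0
time: 36.85
ee_pos: [0.6107, 0.3196, 0.2146]
tcp_rot: [-180.0, -0.0, -134.5]
wrist_force: [-0.4, 0.4, 0.3]
opening: 0.0255
grasp_force: 0.0
 -116  63  62  61  64  64  63  62  64  63  63  65  65  53  53  65  66  67  44
 -108  64  63  63  63  63  63  62  64  61  64  66  64  65  64  66  69 110  42
 -100  64  62  61  64  61  62  61  63  64  65  67  64  66  63  69  66 115 104
  -92  64  63  63  63  62  62  64  64  63  66  66  63  33  36  37  46  66  26
  -84  64  63  64  63  63  62  64  63  62  65  67  66  20  38  38  49  67  37
  -76  63  63  62  28  71  66  66  64  63  66  66  65  13  39  25  67  65  38
  -68  64  64  62  65  49  62  65  65  64  66  67  65  65  38  60  67  68  49
  -60  64  62  61  64  58  62  66  64  62  66  66  64  65  38  50  68  67  23
  -52  61  63  63  62  56  62  66  64  63  66  66  65  6
[... 1138 characters left out ...]
6  66  51  69  64  66  66  60  23  36  32  66  73  49
   76  67  65  66  59  66  68  55  28  64  65  65  61  21  35  33  65 109  81
   84  67  66  67  50  64  65  64  47  65  64  64  60  21  34  32  64 108  81
   92  66  66  66  64  41  35  37  64  65  66  63  66  63  65  65  61 107  56
  100  66  65  65  66  63  65  65  64  63  65  63  64  63  64  62 109 106  50
  108  67  66  67  68  67  68  66  63  62  64  64  53  63  64  73 106 108  87
  116  72  74  71  75  97  26  66  65  65  67  67  69  60  59  72  72  72  66
  124  90  87  92  89  91  59  67  67  68  66  68  69  88  93  90 139 139 135
((544.47021484375, -386.71649169921875), (168.11399841308594, 33.89014434814453), 45.98597717285156)
```

```bash
python3 -c "
from workcell import workorder
print(workorder.job_done())"
```

```text
the job is handed in; nothing more can be done
None
```

I handed the job in at about 37 s: the spatula is balanced level across the far warmer's lid in line with the tray, and the brush and spoon lie side by side in the tray with both heads at the lip and clear of each other (last checked numerically from the top camera), but I viewed 11 pictures, one over the limit of 10.

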